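Walk the die block round to the fence

TASK

The heavy aluminium block stands askew in front of the dark steel fence on the worktop. Without gripping or lifting it, push it round by its corners until a long side faces the fence, and only when it is turned square push it up so that this whole long side lies flush against the fence, no part of it past either end. Do not let the block touch the fence while it is still askew, leave the two vials and the blue-capped can standing where they are, and finish with the hand clear.

Things in the scene. Friction and masses are not known exactly. Their poses are not given: they have to be found in the camera images.
- block: loose rectangular aluminium block with flat sides, 124 (its x) x 88 (its y) x 32 mm high, about 0.7 to 0.95 kg, too wide to grip; it slides on the worktop with dry friction and turns while it slides if pushed off centre. Origin: centre of its underside, z up. The long sides are those at y = +44 and y = -44 mm; either may end against the fence.
- fence: dark steel angle bar fixed to the worktop, 220 mm long (its y) and 28 mm high, with a low screwed foot behind it. Origin: at worktop height on the front face, half-way along; the front face is the plane x = 0 and looks to its -x (towards the robot and the block); the bar lies behind, from x = 0 to 44 mm.
- white_vial: clear glass vial with a white cap, 21 mm across, 52 mm tall, standing to the left of the fence's working side; bystander. Origin: centre of its underside, z up.
- red_vial: clear glass vial with a red cap, 21 mm across, 56 mm tall, standing to the right of the fence's working side; bystander. Origin: centre of its underside, z up.
- blue_can: small grey can with a blue cap, 40 mm across, 53 mm tall, standing at the left, nearer the robot; bystander. Origin: centre of its underside, z up.
Things that resemble listed ones, but are neither listed nor needed, are in the scene too. Several things have the shape of the fence; the one meant has the colours described above.

How it is judged (in metres and radians):
At the end, for the whole second after the job is handed in: The block rests flat on the worktop with a long side against the fence: parallel within 2 degrees, gap at its middle under 3.5 mm, neither end past the fence's ends (centre within 48 mm of the fence's middle). Vials and can stand within 15 mm of where they were; everything is at rest (angle between the x axis of block and the y axis of fence, either way round below 0.035 rad and x of block in the frame of fence between -0.0475 and -0.04 m and y of block in the frame of fence between -0.048 and 0.048 m and height (world z) of block below 0.004 m and angle between block's own z axis and vertical below 0.05 rad and linear speed of block below 0.01 m/s and angular speed of block below 0.05 rad/s and angle between each of white_vial, red_vial, blue_can's own z axis and vertical below 0.2 rad and distance of each of white_vial, red_vial, blue_can from where it was at the start of the episode below 0.015 m); the robot touches nothing.
It fails at once if the block is lifted or tipped (height (world z) of block above 0.006 m or angle between block's own z axis and vertical above 0.1 rad).
It fails at once if the block touches the fence while a long side is more than 14 degrees from parallel to it (contact force between block and fence above 0.5 N and angle between the x axis of block and the y axis of fence, either way round above 0.25 rad).
It fails at once if a vial or the can is knocked over or shifted more than 15 mm (distance of any of white_vial, red_vial, blue_can from where it was at the start of the episode above 0.015 m or angle between any of white_vial, red_vial, blue_can's own z axis and vertical above 0.3 rad).
It also fails if it takes over 70 s, if anything falls off the work surface, if the arm or the gripper's body presses on something with over 40 N, if the wrist force passes 120 N, or if a joint passes its speed limit or range.

ROBOT

A 6-joint arm with a two-finger parallel gripper is mounted at the origin on a cart in front of the work surface, level with it; the furniture and walls round the work are solid. World frame = base frame: x ahead of the robot, y to its left, z up, the work surface at z = 0. Lengths are in mm, angles in rad, forces in N, time in s.
With the tool pointing down it reaches from about 275 to 1000 mm from the base axis. Payload 8.4 kg.
Tool frame: the origin (TCP) lies between the finger pads; the fingertips stand 11 mm ahead of it and the grasp point (between the pads) lies 8 mm behind it; z points along the fingers, y is the line along which they close (so a half turn about z gives the same grasp; the last joint's range is limited). The gripper opens to 85 mm and grips with 20 to 120 N. Pads are 22 mm wide; open, the fingers measure 114 mm over their backs; the gripper's body (76 mm by 85 mm) begins 54 mm behind the grasp point. The pads swing forward as they close: fully open they stand 13 mm farther back than shut.
Start: joints at [1.166, 0.353, 1.633, -0, 1.155, -0.002], TCP at [244.996, 574.982, 242.281] pointing down, gripper open.
Joint ranges: [-2.63, 2.63], [-0.92, 2.1], [0.06, 2.66], [-1.3, 4.44], [0, 2.69], [-3.02, 3.02]. Speed limits (rad/s): [2.22, 2.22, 2.79, 3.14, 3.14, 3.14].

INTERFACE

Orientations are given as a unit quaternion [w, x, y, z].
In Python, from rig import monitor, vision, bot gives the robot as it stands.
- The arm moves only by the tool servo_tool, never from a script. Its argument "increments" is a list that holds one entry, the list of rows, each a list of 7 numbers: the shift along the tool's x, y, z in m, then the turn, a rotation vector about the tool's x, y, z in rad, then the finger opening in m, from 0 to 0.0854. In form: [[[dx, dy, dz, ax, ay, az, jaw], ...]]. A call has 1 to 8 rows; each row shifts and turns the commanded pose from where the row before left it, along the tool's axes as they then stand; what a row does not reach is not made up. A row lasts 1/12 s, in which the tool goes at most 41.7 mm and 7.16 degrees, less where a joint would pass 70% of its speed; a pose out of reach is approached as far as the arm can. A call is refused whole if a number of a shift passes 0.0417 or a number of a turn 0.125, either way. A call with a gripper value outside its range is refused whole. The fingers move at their own pace and stop on an object; the grip force is fixed at half the most. Time passes only in rows, so rows that do not move let the fingers close. It gives the time, the measured TCP pose, the force, the opening and the grip force at its end, in the units of the state.
- monitor.read_state(): the state, without advancing time (a new reading comes with each control period).
- vision.capture(name): name is "scene" or "side" or "wrist"; returns (picture, depth): 384x512x3 uint8, red, green, blue; 384x512 float32, mm along the optical axis (not along the pixel's ray), 0 where there is no reading.
- vision.get_calibration(name): a dict with "vfov" (degrees; the focal length in pixels is half the picture's height over the tangent of half this angle, whatever the lens; pixels are square), "cx", "cy" (the principal point, pixels), "distortion" ([k1, k2, p1, p2, k3] as OpenCV has them; the pictures are not rectified), "rvec" (rotation vector, rad) and "tvec" (3), from world to camera coordinates, as OpenCV has them. Camera axes: x right, y down, z forward; pixel columns grow to the right and rows downward; lengths in mm; the calibration is good to about 2 mm. A picture is of the moment at which its call begins: read the wrist's pose just before it. get_calibration takes no time and is no camera call; for the wrist camera it gives the pose at the moment of the call.
- bot.finish_job(): hands the job in; it is judged then, once.
The state is a dict: "clock": time; "joint_positions": joint angles; "qd": joint speeds; "joint_efforts": joint torques, N m; "tcp_pos": TCP position; "orientation": TCP orientation; "wrist_force": force on the tool from outside, world axes, zero at the start; "ft_torque": the same for the moment, N m; "width": opening from 0.0 (shut) to 1.0 (fully open); "finger_force": force on a finger pad.
Only numpy, scipy, OpenCV 4.12 (cv2) and the standard library are available. Lean on these libraries where they do the work, as an engineer would, in place of code of your own. Each camera call takes 0.05 s, during which the arm holds its last target. There are 200 camera calls.

## Working session

There is one attempt and no reset: what is moved stays moved. The work goes in short steps, Python scripts to look and compute and a tool call to move; the robot and the scene stay as the last step left them, time stands still between calls to the robot, and variables do not carry over. Pictures are saved under pics/ and viewed, at most 10 in all, crops included, and the job is handed in when it is done.

Besides the shell and the picture viewer there is one more tool, called after "Request:" as a command line: name --argument value ..., lists and objects as JSON in quotes. servo_tool: Moves the arm, as the interface text tells. Its arguments: {"type":"object","properties":{"increments":{"type":"array"}},"required":["increments"]}

```bash
mkdir -p pics; cat > h.py <<'E'
import numpy as np, cv2
from rig import monitor, vision, bot
def cal(n):
    c=vision.get_calibration(n); f=192/np.tan(np.radians(c["vfov"])/2)
    K=np.array([[f,0,c["cx"]],[0,f,c["cy"]],[0,0,1]]); R=cv2.Rodrigues(np.array(c["rvec"],float))[0]
    return K,np.array(c["distortion"],float),R,np.array(c["tvec"],float).ravel()
def rays(C,px):
    K,d,R,t=C
    u=cv2.undistortPoints(np.array(px,float).reshape(-1,1,2),K,d).reshape(-1,2)
    return -R.T@t,(np.c_[u,np.ones(len(u))]@R)
def onplane(C,px,z):
    o,r=rays(C,px); return o+r*((z-o[2])/r[:,2])[:,None]
def cloud(C,depth):
    v,u=np.mgrid[0:384,0:512]; o,r=rays(C,np.c_[u.ravel(),v.ravel()])
    return (o+r*depth.reshape(-1,1)).reshape(384,512,3)
def snap(n,f=None):
    C=cal(n); p,d=vision.capture(n)
    if f: cv2.imwrite("pics/"+f,p[:,:,::-1])
    return C,p,d
E
python3 - <<'E'
from h import *
ims=[]
for n in("scene","side"):
    C,p,d=snap(n,n+"0.png"); np.savez("/tmp/"+n,p=p,d=d)
    print(n,-C[2].T@C[3],(d>0).mean())
print(monitor.read_state())
E
```

```text
scene [  64.49757646 -384.90537731  608.90643275] 0.97259521484375
side [1338.19643855 -112.57125716  637.21709282] 0.99591064453125
{'clock': 0.1, 'joint_positions': array([ 1.16558857e+00,  3.53612347e-01,  1.63405153e+00,  2.06298005e-05,
        1.15520650e+00, -2.39401053e-03]), 'qd': array([ 0.00132079, -0.00025068, -0.0022305 ,  0.00032344, -0.00178007,
        0.00128594]), 'joint_efforts': array([-1.03198123e-03, -6.06356621e+01, -3.42820716e+01,  2.84686024e-05,
        3.80170692e-03,  1.76737029e-05]), 'tcp_pos': array([244.83332763, 574.60054751, 241.61937249]), 'orientation': array([-1.38540941e-04,  2.00052010e-01,  9.79785071e-01, -6.23734665e-04]), 'wrist_force': array([-0.45887418, -0.27622343,  0.6994464 ]), 'ft_torque': array([-0.01086772, -0.02302252,  0.00769338]), 'finger_force': 0.0, 'width': 0.9994115220249261}
```

View pics/scene0.png

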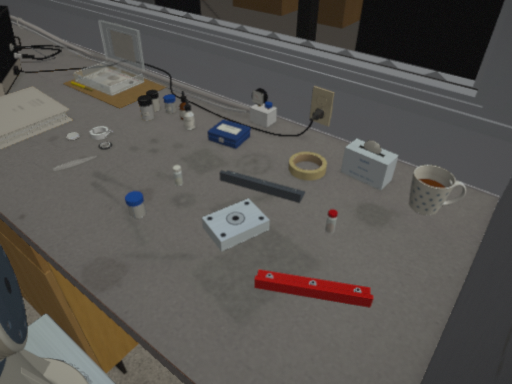

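View pics/side0.png

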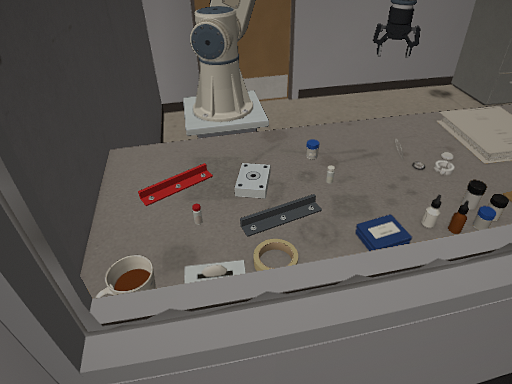

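Scene view: the block is at (236,222), the dark fence at (261,186), the white vial at (178,175), the red vial at (332,221) and the blue can at (135,204). Two things have the fence's shape: the red bar at (313,288) and the dark grey one at (261,186). The dark one fits "dark steel". The other white vial (189,121) and blue cap (169,103) are far from the fence, so I take them as look-alikes.

```bash
cat >> h.py <<'E'
def comp(mask,seed):
    n,l,s,c=cv2.connectedComponentsWithStats(mask.astype(np.uint8),connectivity=4)
    lab=l[seed[1]-3:seed[1]+4,seed[0]-3:seed[0]+4]; lab=lab[lab>0]
    return l==np.bincount(lab).argmax()
def rect(P):
    r=cv2.minAreaRect(P[:,:2].astype(np.float32)); b=cv2.boxPoints(r)
    e=b[1]-b[0],b[2]-b[1]; i=int(np.linalg.norm(e[1])>np.linalg.norm(e[0]))
    return np.round(r[0],1),np.round([np.linalg.norm(e[i]),np.linalg.norm(e[1-i])],1),round(np.degrees(np.arctan2(e[i][1],e[i][0]))%180,2)
E
python3 - <<'E'
from h import *
seeds={"scene":dict(block=(225,222),fence=(261,186),white=(178,172),red=(332,215),can=(136,200)),
"side":dict(block=(253,172),fence=(281,210),white=(331,172),red=(197,210),can=(313,147))}
for n in seeds:
    D=np.load(f"/tmp/{n}.npz"); C=cal(n); P=cloud(C,D["d"]); z=P[...,2]; p=D["p"]
    tb=z[(abs(z)<8)]; print(n,"table z",np.median(tb))
    for k,s in seeds[n].items():
        try:
            m=comp((z>9)&(z<75),s); Q=P[m]; h=np.percentile(Q[:,2],97)
            T=Q[Q[:,2]>h-5]; print(k,len(Q),"top",round(h,1),"mean",np.round(T[:,:2].mean(0),1),"toprect",rect(T),"all",rect(Q))
        except Exception as e: print(k,e)
a=cv2.resize(np.load("/tmp/scene.npz")["p"][150:310,110:390,::-1],None,fx=2.8,fy=2.8,interpolation=3)
cv2.imwrite("pics/crop.png",a)
E
```

```text
scene table z -0.4194500771923231
block 1951 top 32.9 mean [529.5  22.9] toprect (array([531.9,  24.7]), array([124.5,  90.9], dtype=float32), np.float32(160.29)) all (array([531.9,  24.7]), array([124.5,  90.9], dtype=float32), np.float32(160.29))
fence 665 top 28.0 mean [674.1  63. ] toprect (array([674. ,  66.8]), array([219.5,  16.7], dtype=float32), np.float32(103.43)) all (array([683.2,  69.1]), array([220.3,  36.7], dtype=float32), np.float32(104.73))
white 139 top 51.4 mean [568.  246.4] toprect (array([568.4, 246.2]), array([19.4, 19.1], dtype=float32), np.float32(3.81)) all (array([567.7, 246.2]), array([20.7, 19.2], dtype=float32), np.float32(5.6))
red 200 top 57.4 mean [ 657.4 -146. ] toprect (array([ 657.9, -145.1]), array([19.6, 18.4], dtype=float32), np.float32(147.02)) all (array([ 657.7, -145.9]), array([20.4, 18.3], dtype=float32), np.float32(162.95))
can 388 top 53.7 mean [428.7 236.5] toprect (array([430. , 236.9]), array([39.3, 37.6], dtype=float32), np.float32(3.08)) all (array([430. , 236.4]), array([39.3, 38.7], dtype=float32), np.float32(3.08))
side table z -
[... 375 characters left out ...]
6.5,  66.3]), array([221.2,  14.2], dtype=float32), np.float32(102.71))
white 108 top 52.2 mean [571.6 245.9] toprect (array([570.7, 246.2]), array([22.3, 17.4], dtype=float32), np.float32(159.64)) all (array([571. , 245.7]), array([21.2, 20.6], dtype=float32), np.float32(52.11))
red 144 top 56.1 mean [ 661.2 -147.1] toprect (array([ 661.1, -147. ]), array([18.8, 17.8], dtype=float32), np.float32(175.28)) all (array([ 661.4, -146.8]), array([20.3, 19.3], dtype=float32), np.float32(75.74))
can 196 top 53.8 mean [431.1 237. ] toprect (array([430.7, 237.6]), array([38.5, 37.8], dtype=float32), np.float32(140.81)) all (array([431.6, 236. ]), array([39.9, 39.7], dtype=float32), np.float32(37.51))
```

View pics/crop.png

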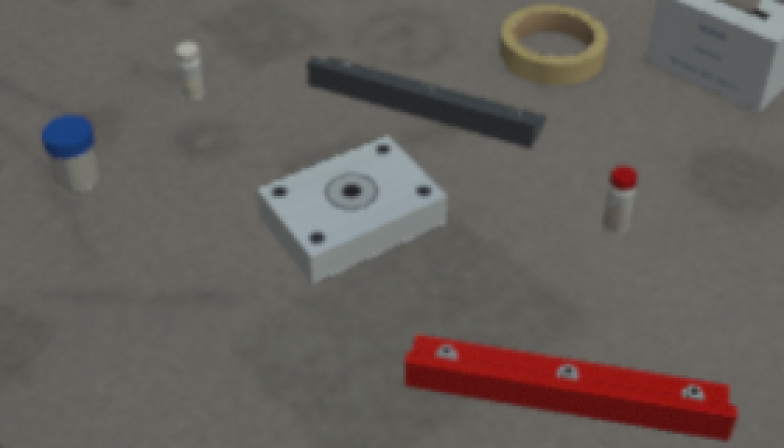

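The crop confirms it: the dark grey bar is the fence. The block is at about (533,24) with its long axis at 160.4°, and the fence runs at about 103°. So the block needs roughly 57° clockwise, by pushing its near-right long side close to the robot-side corner. I'll move in now with the jaws shut.

Request:
servo_tool --increments '[[[-0.023,-0.0255,0.005,0,0,0,0],[-0.023,-0.0255,0.005,0,0,0,0],[-0.023,-0.0255,0.005,0,0,0,0],[-0.023,-0.0255,0.005,0,0,0,0],[-0.023,-0.0255,0.005,0,0,0,0],[-0.023,-0.0255,0.005,0,0,0,0],[-0.023,-0.0255,0.005,0,0,0,0],[-0.023,-0.0255,0.005,0,0,0,0]]]'

```text
clock: 0.77
tcp_pos: [334.3, 313.5, 201.9]
orientation: [-0.0, 0.2, 0.98, -0.0]
wrist_force: [1.0, 0.1, 0.1]
width: -0.001
finger_force: 0.0
```

Request:
servo_tool --increments '[[[-0.023,-0.0255,0.005,0,0,0,0],[-0.023,-0.0255,0.005,0,0,0,0],[-0.023,-0.0255,0.005,0,0,0,0],[-0.023,-0.0255,0.005,0,0,0,0],[-0.023,-0.0255,0.005,0,0,0,0],[-0.023,-0.0255,0.005,0,0,0,0],[-0.023,-0.0255,0.005,0,0,0,0],[-0.023,-0.0255,0.005,0,0,0,0]]]'

```text
clock: 1.43
tcp_pos: [423.7, 53.7, 162.0]
orientation: [-0.0, 0.2, 0.98, -0.0]
wrist_force: [0.4, 0.7, -0.2]
width: -0.002
finger_force: 0.0
```

Request:
servo_tool --increments '[[[-0.023,-0.0255,0.005,0,0,0,0],[-0.023,-0.0255,0.005,0,0,0,0],[-0.023,-0.0255,0.005,0,0,0,0],[0,0,0,0,0,0.117,0],[0,0,0,0,0,0.117,0],[0,0,0,0,0,0.117,0],[0,0,0,0,0,0.117,0],[0,0,0,0,0,0.117,0]]]'

```text
clock: 2.1
tcp_pos: [456.8, -42.2, 147.0]
orientation: [-0.0, 0.477, 0.879, -0.0]
wrist_force: [-0.5, -0.1, -0.7]
width: 0.003
finger_force: 0.0
```

Request:
servo_tool --increments '[[[0,0,0,0,0,0.117,0],[0,0,0,0,0,0.117,0],[0,0,0,0,0,0.117,0],[0,0,0,0,0,0.117,0],[0,0,0,0,0,0.117,0],[0,0,0,0,0,0.117,0],[0,0,0,0,0,0.117,0],[0,0,0,0,0,0.117,0]]]'

```text
clock: 2.77
tcp_pos: [456.9, -42.0, 147.1]
orientation: [-0.0, 0.822, 0.57, -0.0]
wrist_force: [-1.1, 0.5, 0.5]
width: -0.0
finger_force: 0.0
```

Request:
servo_tool --increments '[[[0,0,0,0,0,0.117,0],[0,0,0,0,0,0.117,0],[0,0,0,0,0,0.117,0],[0,0,0,0,0,0,0]]]'

```text
clock: 3.1
tcp_pos: [456.9, -42.0, 147.1]
orientation: [-0.0, 0.909, 0.418, -0.0]
wrist_force: [-0.2, 0.4, -0.7]
width: -0.0
finger_force: 0.0
```

```bash
cat >> h.py <<'E'
from scipy.spatial.transform import Rotation as Ro
def tool(): 
    s=monitor.read_state(); q=s["orientation"]
    return s,Ro.from_quat([q[1],q[2],q[3],q[0]]).as_matrix()
def goto(x,y,z,yaw=None):
    s,R=tool(); ya=np.degrees(np.arctan2(R[1,1],R[0,1]))
    print("t",s["clock"],"tcp",np.round(s["tcp_pos"],1),"yaw",round(ya,1),"zdir",np.round(R[:,2],3),"w",round(s["width"],2))
    print("tool shift",np.round(R.T@(np.array([x,y,z])-s["tcp_pos"]),1),"az",None if yaw is None else np.round(-np.radians((yaw-ya+180)%360-180),3))
E
python3 - <<'E'
from h import *
goto(456,-42,15,-40)
D=np.load("/tmp/scene.npz");P=cloud(cal("scene"),D["d"]);m=comp((P[...,2]>9)&(P[...,2]<75),(290,288));print("redbar",rect(P[m]),cv2.boxPoints(cv2.minAreaRect(P[m][:,:2].astype(np.float32))))
print(monitor.read_state()["joint_positions"])
E
```

```text
t 3.1 tcp [456.9 -42.  147.1] yaw -40.6 zdir [-0.  0. -1.] w -0.0
tool shift [ -0.5  -0.6 132.1] az -0.011
redbar (array([ 492.7, -199.3]), array([220.5,  36.7], dtype=float32), np.float32(115.81)) [[ 428.20187 -108.0998 ]
 [ 524.20496 -306.56668]
 [ 557.27356 -290.57065]
 [ 461.27045  -92.10376]]
[-9.49739005e-02  2.22311226e-01  2.06670477e+00 -1.94218482e-05
  8.53018416e-01  6.14341301e-01]
```

Request:
servo_tool --increments '[[[0,0,0.033,0,0,0,0],[0,0,0.033,0,0,0,0],[0,0,0.033,0,0,0,0],[0,0,0.025,0,0,0,0],[0,0,0.006,0,0,0,0],[0,0,0,0,0,0,0]]]'

```text
clock: 3.6
tcp_pos: [455.6, -41.9, 15.9]
orientation: [-0.001, 0.907, 0.421, -0.002]
wrist_force: [0.0, -0.4, 0.7]
width: -0.002
finger_force: 0.0
```

Request:
servo_tool --increments '[[[0.007,0,0,0,0,0,0],[0.007,0,0,0,0,0,0],[0.007,0,0,0,0,0,0],[0.007,0,0,0,0,0,0],[0.007,0,0,0,0,0,0],[0.007,0,0,0,0,0,0],[0.007,0,0,0,0,0,0],[0.007,0,0,0,0,0,0]]]'

```text
clock: 4.27
tcp_pos: [493.0, 1.2, 17.2]
orientation: [-0.0, 0.907, 0.42, -0.001]
wrist_force: [-3.3, -2.2, 2.2]
width: -0.0
finger_force: 2.1
```

```bash
cat >> h.py <<'E'
O=np.array([669.,64.5]); TH=103.1
def block(show=None):
    out=[]
    for n in("scene","side"):
        C,p,d=snap(n,show and n+show); P=cloud(C,d); z=P[...,2]
        hs=cv2.cvtColor(p,cv2.COLOR_RGB2HSV)
        m=(z>26)&(z<38)&(abs(P[...,0]-570)<130)&(abs(P[...,1]-50)<140)&(p.min(2)>100)&(hs[...,1]<45)
        m=cv2.morphologyEx(m.astype(np.uint8),cv2.MORPH_CLOSE,np.ones((9,9)))
        k,l,s,_=cv2.connectedComponentsWithStats(m,connectivity=4); m=(l==1+s[1:,4].argmax())&(z>26)&(z<38)
        r=rect(P[m]); a=np.radians(TH); nn=np.array([np.sin(a),-np.cos(a)]);tt=np.array([np.cos(a),np.sin(a)])
        e=r[0]-O; print(n,m.sum(),r,"n %.1f t %.1f dang %.1f"%(e@nn,e@tt,r[2]-TH))
E
python3 - <<'E'
from h import *
block(); goto(500,0,17,-60)
E
```

```text
scene 85 (array([573. , -19.1]), array([48.7, 23. ], dtype=float32), np.float32(10.14)) n -112.4 t -59.7 dang -93.0
side 823 (array([547.7,  33.2]), array([126.9,  92.8], dtype=float32), np.float32(154.21)) n -125.2 t -3.0 dang 51.1
t 4.3667 tcp [494.7   1.5  17.4] yaw -40.3 zdir [ 0.002  0.    -1.   ] w -0.0
tool shift [2.2 5.  0.4] az 0.344
```

```bash
python3 - <<'E'
from h import *
C,p,d=snap("side"); q=cloud(C,d)
cv2.imwrite("pics/s1.png",cv2.resize(p[100:250,130:360,::-1],None,fx=3,fy=3,interpolation=3))
np.savez("/tmp/side",p=p,d=d)
E
```

```text
(no output)
```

View pics/s1.png

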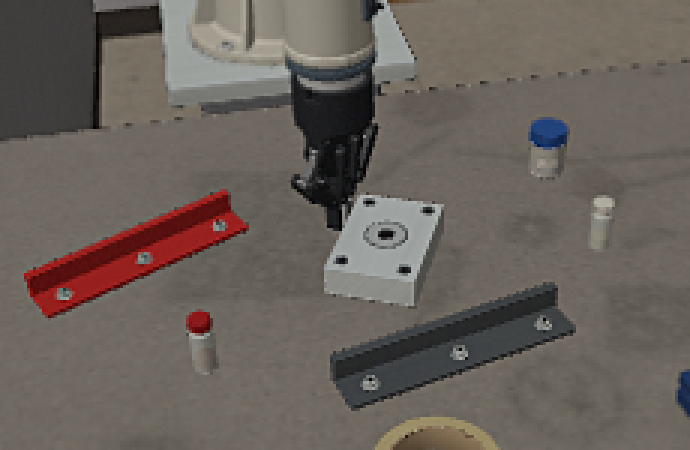

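The shut fingers are pushing about 43 mm from the block's centre. It has turned only about 6° and is slipping inward. I'll move the contact outward to the corner and push along an arc.

Request:
servo_tool --increments '[[[-0.008,0,0,0,0,0,0],[0,-0.011,0,0,0,0,0],[0.005,0,0,0,0,0,0],[0.003,-0.004,0,0,0,0.052,0],[0.003,-0.004,0,0,0,0.052,0],[0.003,-0.004,0,0,0,0.052,0],[0.003,-0.004,0,0,0,0.052,0],[0.003,-0.004,0,0,0,0.052,0]]]'

```text
clock: 5.08
tcp_pos: [479.5, 30.4, 17.2]
orientation: [-0.0, 0.955, 0.297, -0.0]
wrist_force: [-1.0, -2.2, 0.0]
width: 0.0
finger_force: 1.1
```

Request:
servo_tool --increments '[[[0.003,-0.004,0,0,0,0.052,0],[0.003,-0.004,0,0,0,0.052,0],[0.003,-0.004,0,0,0,0.052,0],[0.003,-0.004,0,0,0,0.052,0],[0,0,0,0,0,0,0]]]'

```text
clock: 5.5
tcp_pos: [481.9, 50.6, 17.2]
orientation: [-0.0, 0.98, 0.197, -0.0]
wrist_force: [-0.6, 1.0, 0.4]
width: 0.003
finger_force: 0.1
```

```bash
python3 - <<'E'
from h import *
block("_2.png"); goto(500,0,17,-60)
a=cv2.imread("pics/side_2.png");cv2.imwrite("pics/s2.png",cv2.resize(a[100:250,130:360],None,fx=3,fy=3,interpolation=3))
E
```

```text
scene 709 (array([570.2,  32.3]), array([90.9, 75.4], dtype=float32), np.float32(39.89)) n -103.5 t -9.0 dang -63.2
side 839 (array([553.5,  47.8]), array([127.1,  93.7], dtype=float32), np.float32(129.01)) n -116.3 t 9.9 dang 25.9
t 5.6 tcp [482.3  50.2  17.3] yaw -67.0 zdir [ 0.  0. -1.] w 0.0
tool shift [-3.3 53.1  0.3] az -0.123
```

View pics/s2.png

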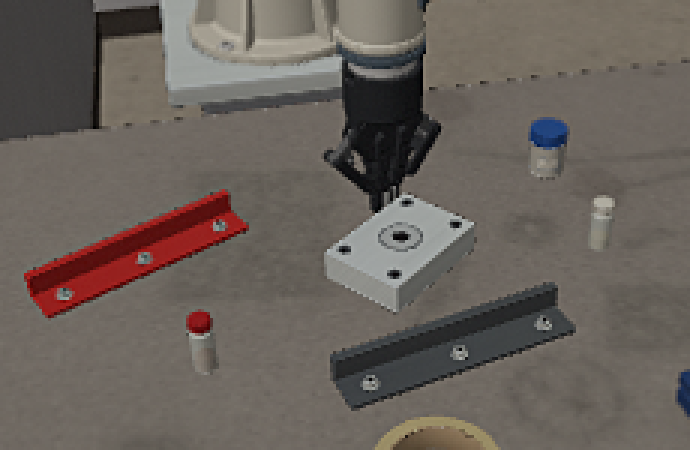

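The view shows the block turned to about 26° off parallel and still well clear of the fence, with the fingers at its near corner. I'll carry on along the same arc.

Request:
servo_tool --increments '[[[0.0035,-0.0033,0,0,0,0.05,0],[0.0035,-0.0033,0,0,0,0.05,0],[0.0035,-0.0033,0,0,0,0.05,0],[0.0035,-0.0033,0,0,0,0.05,0],[0.0035,-0.0033,0,0,0,0.05,0],[0.0035,-0.0033,0,0,0,0.05,0],[0.0035,-0.0033,0,0,0,0.05,0],[0,0,0,0,0,0,0]]]'

```text
clock: 6.27
tcp_pos: [500.0, 78.5, 17.2]
orientation: [-0.0, 1.0, 0.024, -0.0]
wrist_force: [-0.6, 0.2, -0.4]
width: 0.002
finger_force: 0.7
```

Request:
servo_tool --increments '[[[-0.02,0,0,0,0,0,0],[-0.03,0,0,0,0,0,0],[0,0,-0.033,0,0,0,0.085],[0,0,-0.033,0,0,0,0.085],[0,0,-0.033,0,0,0,0.085],[0,0,0,0,0,0,0.085]]]'

```text
clock: 6.77
tcp_pos: [453.9, 76.2, 121.5]
orientation: [-0.001, 1.0, 0.026, 0.005]
wrist_force: [1.7, 0.6, 0.2]
width: 0.564
finger_force: 0.0
```

```bash
python3 - <<'E'
from h import *
block("_3.png"); goto(470,40,17,-77)
C,p,d=snap("side"); P=cloud(C,d); z=P[...,2]
m=comp((z>18)&(z<40),(281,210)); Q=P[m]; T=Q[Q[:,2]>24]; print("fence",rect(Q),rect(T))
E
```

```text
scene 1364 (array([569.7,  56.5]), array([124.1,  91.3], dtype=float32), np.float32(111.72)) n -98.5 t 14.7 dang 8.6
side 851 (array([569.9,  54.4]), array([125.5,  89.2], dtype=float32), np.float32(111.96)) n -98.8 t 12.6 dang 8.9
t 6.8667 tcp [451.7  75.9 117.7] yaw -87.1 zdir [ 0.004  0.001 -1.   ] w 0.74
tool shift [ 16.   36.8 100.8] az -0.176
fence (array([675.9,  65.2]), array([219.8,  13.9], dtype=float32), np.float32(102.85)) (array([675.7,  65.5]), array([219.1,  13.2], dtype=float32), np.float32(103.08))
```

The block is now 8.7° off parallel, 98 mm out and 13 mm along. I'll use the open fingers, lined up with the fence, as a wide two-point pusher to square it and bring it home.

Request:
servo_tool --increments '[[[0,0,0,0,0,-0.088,0.085],[0,0,0,0,0,-0.088,0.085],[0,0,0,0,0,0,0.085]]]'

```text
clock: 7.17
tcp_pos: [449.4, 75.6, 114.9]
orientation: [0.0, 0.993, 0.115, -0.001]
wrist_force: [-0.6, -0.2, 0.4]
width: 0.999
finger_force: 0.0
```

```bash
python3 - <<'E'
from h import *
goto(495,38,15,-77)
E
```

```text
t 7.1667 tcp [449.4  75.6 114.9] yaw -76.8 zdir [-0.002 -0.    -1.   ] w 1.0
tool shift [36.1 47.  99.8] az 0.003
```

Request:
servo_tool --increments '[[[0.01,0.016,0,0,0,0,0.085],[0.01,0.016,0,0,0,0,0.085],[0.01,0.015,0,0,0,0,0.085],[0,0,0.033,0,0,0,0.085],[0,0,0.033,0,0,0,0.085],[0,0,0.025,0,0,0,0.085],[0,0,0.009,0,0,0,0.085],[0,0,0,0,0,0,0.085]]]'

```text
clock: 7.83
tcp_pos: [487.8, 36.5, 13.6]
orientation: [-0.0, 0.994, 0.111, -0.003]
wrist_force: [-0.0, 0.7, 0.5]
width: 0.997
finger_force: 0.0
```

Request:
servo_tool --increments '[[[0.006,0,0,0,0,0,0.085],[0.006,0,0,0,0,0,0.085],[0.006,0,0,0,0,0,0.085],[0.006,0,0,0,0,0,0.085],[0.006,0,0,0,0,0,0.085],[0.006,0,0,0,0,0,0.085],[0.006,0,0,0,0,0,0.085],[0,0,0,0,0,0,0.085]]]'

```text
clock: 8.5
tcp_pos: [532.7, 46.4, 16.6]
orientation: [0.0, 0.994, 0.112, 0.001]
wrist_force: [0.2, 0.0, 0.1]
width: 0.998
finger_force: 0.0
```

```bash
python3 - <<'E'
from h import *
block("_4.png"); goto(495,38,15,-77)
a=cv2.imread("pics/side_4.png");cv2.imwrite("pics/s4.png",cv2.resize(a[100:250,130:360],None,fx=3,fy=3,interpolation=3))
E
```

```text
scene 241 (array([552.4,  65.3]), array([89.5, 32.1], dtype=float32), np.float32(98.03)) n -113.4 t 27.2 dang -5.1
side 922 (array([586.1,  53.4]), array([126. ,  93.1], dtype=float32), np.float32(103.84)) n -83.3 t 8.0 dang 0.7
t 8.6 tcp [532.2  46.2  16.5] yaw -77.1 zdir [ 0.002  0.    -1.   ] w 1.0
tool shift [-38.1  -0.2   1.4] az -0.002
```

View pics/s4.png

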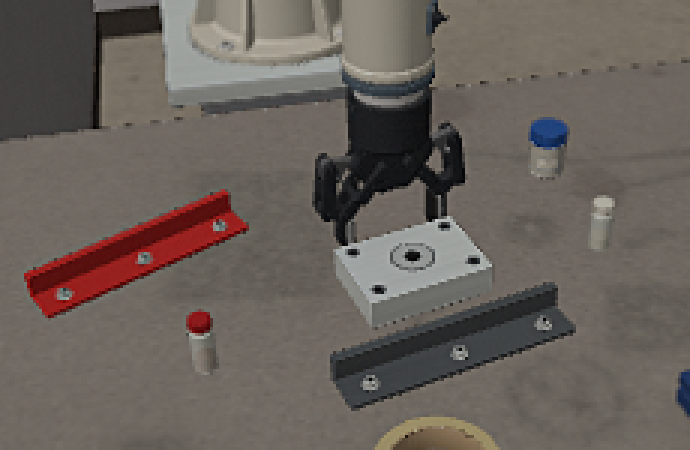

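The block is square to the fence (0.7° off), about 38 mm short, with both fingers on its back face. I'll push straight in and ease off near contact.

Request:
servo_tool --increments '[[[0.006,0,0,0,0,0,0.085],[0.006,0,0,0,0,0,0.085],[0.006,0,0,0,0,0,0.085],[0.006,0,0,0,0,0,0.085],[0.004,0,0,0,0,0,0.085],[0.002,0,0,0,0,0,0.085],[0.002,0,0,0,0,0,0.085],[0,0,0,0,0,0,0.085]]]'

```text
clock: 9.27
tcp_pos: [562.2, 53.3, 16.1]
orientation: [0.0, 0.994, 0.112, -0.0]
wrist_force: [-1.7, -1.5, -0.1]
width: 0.997
finger_force: 1.3
```

Request:
servo_tool --increments '[[[0.001,0,0,0,0,0,0.085],[0.001,0,0,0,0,0,0.085],[0.001,0,0,0,0,0,0.085]]]'

```text
clock: 9.52
tcp_pos: [565.1, 53.9, 16.1]
orientation: [-0.0, 0.994, 0.112, -0.0]
wrist_force: [-3.4, -1.3, -2.3]
width: 0.995
finger_force: 1.3
```

Request:
servo_tool --increments '[[[0.001,0,0,0,0,0,0.085],[0.001,0,0,0,0,0,0.085]]]'

```text
clock: 9.68
tcp_pos: [567.3, 54.4, 16.2]
orientation: [-0.0, 0.994, 0.112, 0.0]
wrist_force: [-2.5, -1.3, -1.5]
width: 0.994
finger_force: 1.3
```

Request:
servo_tool --increments '[[[0.001,0,0,0,0,0,0.085],[0.001,0,0,0,0,0,0.085]]]'

```text
clock: 9.85
tcp_pos: [569.1, 54.9, 16.2]
orientation: [0.0, 0.994, 0.112, -0.0]
wrist_force: [-2.9, -0.6, -1.7]
width: 0.99
finger_force: 1.3
```

Request:
servo_tool --increments '[[[0.001,0,0,0,0,0,0.085],[0.001,0,0,0,0,0,0.085]]]'

```text
clock: 10.02
tcp_pos: [570.6, 55.1, 16.2]
orientation: [0.0, 0.994, 0.112, -0.001]
wrist_force: [-7.0, -3.0, 4.2]
width: 0.995
finger_force: 3.9
```

```bash
python3 - <<'E'
from h import *
block("_5.png"); goto(495,38,15,-77); print(monitor.read_state()["wrist_force"])
E
```

```text
scene 246 (array([592.5,  73.3]), array([86.5, 31.8], dtype=float32), np.float32(98.62)) n -72.5 t 25.9 dang -4.5
side 985 (array([626.8,  58.6]), array([132.9,  90.8], dtype=float32), np.float32(103.98)) n -42.4 t 3.8 dang 0.9
t 10.1167 tcp [570.5  55.1  16.2] yaw -77.1 zdir [-0.001 -0.    -1.   ] w 1.0
tool shift [-77.4  -0.2   1.3] az -0.002
[-4.99299859 -0.87096708  0.58479535]
```

Request:
servo_tool --increments '[[[0.001,0,0,0,0,0,0.085],[0.001,0,0,0,0,0,0.085],[0,0,0,0,0,0,0.085]]]'

```text
clock: 10.37
tcp_pos: [570.5, 55.2, 16.2]
orientation: [0.0, 0.994, 0.112, -0.003]
wrist_force: [-10.6, -4.5, 7.8]
width: 0.992
finger_force: 5.9
```

Request:
servo_tool --increments '[[[0.001,0,0,0,0,0,0.085],[0.001,0,0,0,0,0,0.085],[0,0,0,0,0,0,0.085]]]'

```text
clock: 10.62
tcp_pos: [570.6, 55.3, 15.9]
orientation: [0.0, 0.994, 0.112, -0.004]
wrist_force: [-16.9, -5.8, 12.2]
width: 0.997
finger_force: 9.0
```

Force rises with no further travel, so the block is seated against the fence. I'll back off and lift clear.

Request:
servo_tool --increments '[[[-0.004,0,0,0,0,0,0.085],[-0.01,0,0,0,0,0,0.085],[-0.03,0,0,0,0,0,0.085],[-0.03,0,0,0,0,0,0.085],[-0.03,0,-0.033,0,0,0,0.085],[-0.03,0,-0.033,0,0,0,0.085],[-0.03,0,-0.033,0,0,0,0.085],[0,0,-0.033,0,0,0,0.085]]]'

```text
clock: 11.28
tcp_pos: [414.6, 20.2, 141.7]
orientation: [-0.0, 0.994, 0.112, -0.003]
wrist_force: [0.5, -0.5, -0.9]
width: 0.995
finger_force: 0.0
```

```bash
python3 - <<'E'
from h import *
block("_6.png")
a=cv2.imread("pics/scene_6.png");b=cv2.imread("pics/side_6.png")
f=lambda i:cv2.resize(i,None,fx=3,fy=3,interpolation=3)
cv2.imwrite("pics/s6.png",np.vstack([f(a[140:240,120:350]),f(b[150:245,180:350+60])])[:600])
E
```

```text
scene 1064 (array([626.8,  65.7]), array([126.9,  97.1], dtype=float32), np.float32(102.91)) n -40.8 t 10.7 dang -0.2
side 994 (array([626.8,  59.4]), array([131.1,  88.8], dtype=float32), np.float32(102.96)) n -42.3 t 4.6 dang -0.1
```

View pics/s6.png

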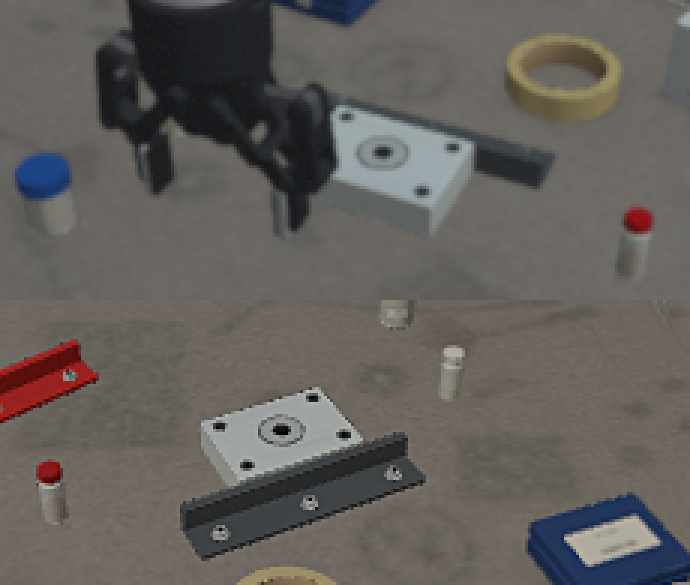

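The block lies flush and parallel (about 0.1° off), about 5–10 mm from the fence's middle. The vials and can are undisturbed and the hand is clear, so I'll hand in.

```bash
python3 -c "
from rig import bot
print(bot.finish_job())"
```

```text
the job is handed in; nothing more can be done
None
```

I turned the block square and pushed it flush against the dark fence, about 0.1–0.2° off parallel and 5–10 mm from the fence's middle, with the vials and can undisturbed and the hand clear; the job is handed in, and no verdict was returned.

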